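Proof-press three hold-down springs and scrap the soft one

ROBOT

A 6-joint arm with a two-finger parallel gripper is mounted at the origin on the work surface. World frame = base frame: x ahead of the robot, y to its left, z up, the work surface at z = 0. Lengths are in m, angles in rad, forces in N, time in s.
With the tool pointing down it reaches from about 0.4 to 0.825 m from the base axis. Payload 7 kg.
Tool frame: the origin (TCP) lies on the centre line of the jaws, within the pads' length; the fingertips stand 25 mm ahead of it and the grasp point (between the pads) lies 6 mm ahead of it; z points along the fingers, y is the direction in which the jaws open and shut (so a half turn about z gives the same grasp; the last joint's range is limited). The gripper opens to 88 mm and grips with 3 to 60 N. Pads are 19 mm wide; open, the fingers measure 130 mm over their backs; the gripper's body (78 mm by 193 mm) begins 47 mm behind the grasp point.
Start: joints at [1.389, 0.359, 0.012, 0, -1.224, -0.288], TCP at [0.306, 0.602, 0.252] pointing down, gripper open.
Joint ranges: [-3.07, 3.07], [-1.43, 2.12], [-1.02, 1.25], [-3.03, 1.67], [-3.05, -0], [-3.03, 3.03]. Speed limits (rad/s): [2.39, 2.39, 3.01, 3.14, 3.14, 3.14].

INTERFACE

Orientations are given as [roll, pitch, yaw] about the fixed x, y, z axes, in that order (R = Rz(yaw) Ry(pitch) Rx(roll)).
In Python, from station import * gives the robot as it stands. The module is installed in compiled form; this text tells all that it offers.
- The arm moves only by the tool step_arm, never from a script. Its argument "commands" is text: rows parted by semicolons, each of 6 numbers parted by spaces: the shift along the tool's x, y, z in mm, then the turn, a rotation vector about the tool's x, y, z in rad. A call has 1 to 8 rows; each row shifts and turns the commanded pose from where the row before left it, along the tool's axes as they then stand; what a row does not reach is not made up. A row lasts 1/8 s, in which the tool goes at most 62.5 mm and 10.7 degrees, less where a joint would pass 70% of its speed; a pose out of reach is approached as far as the arm can. A call is refused whole if a number of a shift passes 62.5 or a number of a turn 0.188, either way. A call with a gripper value outside its range is refused whole. "jaw" is the finger opening in mm, from 0 to 87.6, set as the call begins (left out, the last holds). The fingers move at their own pace and stop on an object; "grip_force" is the grip in N (left out, the last holds). Time passes only in rows, so rows that do not move let the fingers close. It gives the time, the measured TCP pose, the force and the opening at its end, in the units of the state.
- get_state(): the state, without advancing time (a new reading comes with each control period).
- grab_frame(name): name is "scene" or "top" or "wrist"; returns a dict with "frame" (384x512x3 uint8, red, green, blue), "fovy" (degrees; the focal length in pixels is half the picture's height over the tangent of half this angle, whatever the lens; pixels are square), "cx", "cy" (the principal point, pixels), "k1" (the pictures are not rectified: a ray, as slopes to the right and down, at radius r is drawn at 1 + k1 r^2 times it, then the intrinsics apply), "rvec" (rotation vector, rad) and "tvec" (3), from world to camera coordinates, as OpenCV has them; the wrist camera has in their place "tool_from_camera" (4x4, takes a point from camera to tool coordinates, whose origin is the TCP and whose axes are the flange's). Camera axes: x right, y down, z forward; pixel columns grow to the right and rows downward; lengths in m; the calibration is good to about 2 mm. A picture is of the moment at which its call begins: read the wrist's pose just before it. There is no depth.
- job_done(): hands the job in, once; it reports no verdict.
Trained networks look in a picture, given as the dict that the camera call returned (one of the last four; its "shot" number tells which), for a name from the list of things; names that differ only in an ending like _2 or _b are one class to them, and where a whole thing is asked for, a point or a joint stands for the part that bears it (a point fixed in the world has none). Each returns a list of dicts, best first, with "conf" (0 to 1); they miss things now and then, are a little off and sometimes report something else, mostly with a low value. They report only what shows in the picture. A call takes as long as a camera call.
- recognise(picture, name): "pixel" ([column, row] in pixels, amid what is visible of it).
The state is a dict: "t": time; "q": joint angles; "qd": joint speeds; "joint_efforts": joint torques, N m; "eef_pos": TCP position; "ee_rot": TCP orientation; "force": force on the tool from outside, world axes, zero at the start; "moment": the same for the moment, N m; "width": finger opening in m.
Only numpy, scipy, OpenCV 4.12 (cv2) and the standard library are available. Lean on these libraries where they do the work, as an engineer would, in place of code of your own. Each camera call takes 0.05 s, during which the arm holds its last target.

TASK

One of the three hold-down springs in the check fixture has gone soft. Press the leaves down one after the other, each on its white mid-span pad with the shut fingertips, with a steady 10 N held for about a second and never more than 15 N, so that its drag pointer shows the deflection. Then lift the soft spring out by its clamp block and lay it in the red scrap tray, leaving the two sound springs in their nests and everything else where it is.

Things in the scene. Friction and masses are not known exactly. Their poses are not given: they have to be found in the camera images.
- fixture: spring check fixture, fixed: aluminium plate 230 x 355 x 12 mm with three nests in a row, 100 mm apart; a loose hold-down spring sits in each (all look alike; which is soft changes). At each leaf's free end an upright scale plate, 97 mm high over the bench, with a drag pointer. Origin at its underside beneath the middle mark; x along the leaves from free end to block, y along the row to the left, z up
- nest_1: left (+y) nest, part of the fixture: shallow steel tray, floor 4 mm, with a 6 mm rim round the spring's foot (1.5 mm play); the spring lifts straight up. Spring: steel foot 120 x 32 x 8 mm, blue clamp block at its far end, and a dark leaf, a level cantilever 20 mm wide, 2.5 mm thick, 120 mm free span from the block towards the robot. Nest origin: its underside beneath the mark; axes as the fixture's
- mark_1 (a point): top of the white load pad on the leaf in the left (+y) nest, unloaded: a raised bar across the leaf at mid-span, 6 mm along the leaf, 20 mm across, 4 mm high (true height up to 1 mm off, differs by spring); leaf 35 mm clear above the foot. At 10 N a sound leaf gives 3 to 4.5 mm here, the soft one about 9 mm, in proportion to the force. Site fixed to the nest; axes as the fixture's
- block_1 (a point): grip point of the clamp block of the spring in the left (+y) nest: on the block's axis, 18 mm below its top (two screw heads stand 4 mm higher), 42 mm above the foot's underside, 75 mm from the mark. Block 30 mm wide across the leaf (y), 30 mm along it, top 60 mm above the foot's underside; spring about 0.35 kg. The point is fixed to the nest and stays when the spring is taken; axes as the fixture's
- pointer_1 (a joint): drag pointer of the left (+y) nest, an orange tab under the leaf's free end: m it has been pushed down its scale since zeroed; it stays at the greatest deflection. The free end moves 2.3 times as far as mid-span and meets the tab after 0.8 to 2 mm; only the leaf may push it. Scale: green band to 12 mm (sound), red beyond (soft)
- nest_2: middle nest, part of the fixture: shallow steel tray, floor 4 mm, with a 6 mm rim round the spring's foot (1.5 mm play); the spring lifts straight up. Spring: steel foot 120 x 32 x 8 mm, blue clamp block at its far end, and a dark leaf, a level cantilever 20 mm wide, 2.5 mm thick, 120 mm free span from the block towards the robot. Nest origin: its underside beneath the mark; axes as the fixture's
- mark_2 (a point): top of the white load pad on the leaf in the middle nest, unloaded: a raised bar across the leaf at mid-span, 6 mm along the leaf, 20 mm across, 4 mm high (true height up to 1 mm off, differs by spring); leaf 35 mm clear above the foot. At 10 N a sound leaf gives 3 to 4.5 mm here, the soft one about 9 mm, in proportion to the force. Site fixed to the nest; axes as the fixture's
- block_2 (a point): grip point of the clamp block of the spring in the middle nest: on the block's axis, 18 mm below its top (two screw heads stand 4 mm higher), 42 mm above the foot's underside, 75 mm from the mark. Block 30 mm wide across the leaf (y), 30 mm along it, top 60 mm above the foot's underside; spring about 0.35 kg. The point is fixed to the nest and stays when the spring is taken; axes as the fixture's
- pointer_2 (a joint): drag pointer of the middle nest, an orange tab under the leaf's free end: m it has been pushed down its scale since zeroed; it stays at the greatest deflection. The free end moves 2.3 times as far as mid-span and meets the tab after 0.8 to 2 mm; only the leaf may push it. Scale: green band to 12 mm (sound), red beyond (soft)
- nest_3: right (-y) nest, part of the fixture: shallow steel tray, floor 4 mm, with a 6 mm rim round the spring's foot (1.5 mm play); the spring lifts straight up. Spring: steel foot 120 x 32 x 8 mm, blue clamp block at its far end, and a dark leaf, a level cantilever 20 mm wide, 2.5 mm thick, 120 mm free span from the block towards the robot. Nest origin: its underside beneath the mark; axes as the fixture's
- mark_3 (a point): top of the white load pad on the leaf in the right (-y) nest, unloaded: a raised bar across the leaf at mid-span, 6 mm along the leaf, 20 mm across, 4 mm high (true height up to 1 mm off, differs by spring); leaf 35 mm clear above the foot. At 10 N a sound leaf gives 3 to 4.5 mm here, the soft one about 9 mm, in proportion to the force. Site fixed to the nest; axes as the fixture's
- block_3 (a point): grip point of the clamp block of the spring in the right (-y) nest: on the block's axis, 18 mm below its top (two screw heads stand 4 mm higher), 42 mm above the foot's underside, 75 mm from the mark. Block 30 mm wide across the leaf (y), 30 mm along it, top 60 mm above the foot's underside; spring about 0.35 kg. The point is fixed to the nest and stays when the spring is taken; axes as the fixture's
- pointer_3 (a joint): drag pointer of the right (-y) nest, an orange tab under the leaf's free end: m it has been pushed down its scale since zeroed; it stays at the greatest deflection. The free end moves 2.3 times as far as mid-span and meets the tab after 0.8 to 2 mm; only the leaf may push it. Scale: green band to 12 mm (sound), red beyond (soft)
- scrap_tray_in (a point): centre of the inner floor of the red scrap tray; axes as the tray's
- scrap_tray: open red scrap tray, 240 x 180 x 50 mm (x, y, z), walls and floor 4 mm, empty, fixed, on the bench to the right of the fixture; origin under its centre, x along its long side
- fitting: brass pipe fitting, 26 mm across, 30 mm high, standing on the left margin of the fixture plate; origin under its centre; leave it alone
- screwdriver: screwdriver lying on the bench beyond the fixture, to the left; origin under its middle; leave it alone
- wrench: steel wrench lying on the bench beyond the fixture; origin under its middle; leave it alone
- gas_bottle: small grey gas bottle, 60 mm across, 158 mm high, standing to the left of the fixture; origin under its centre; leave it alone
- cal_weight: steel calibration weight, 38 mm across, 62 mm high, standing between the fixture and the scrap tray; origin under its centre; leave it alone
- seal_ring: black rubber seal ring, 64 mm across, 8 mm high, lying to the left of the fixture; origin under its centre; leave it alone
- valve: brass cylinder valve with a black handwheel, 42 mm across, 72 mm high, standing beyond the fixture, to the right; origin under its centre; leave it alone

How it is judged:
On the way, in this order (a step that is already met when the one before it is completed fails the run):
1. a first spring is pressed on its pad (within 12 mm) with 7.5 to 12.5 N for 0.4 s (((horizontal distance between the grasp point and mark_1 below 0.012 m and contact force between the fingers and anything else between 7.5 and 12.5 N and value of joint pointer_1 above 0.003 m) or (horizontal distance between the grasp point and mark_2 below 0.012 m and contact force between the fingers and anything else between 7.5 and 12.5 N and value of joint pointer_2 above 0.003 m) or (horizontal distance between the grasp point and mark_3 below 0.012 m and contact force between the fingers and anything else between 7.5 and 12.5 N and value of joint pointer_3 above 0.003 m))), for 0.4 s.
2. a second spring is pressed so ((((horizontal distance between the grasp point and mark_1 below 0.012 m and contact force between the fingers and anything else between 7.5 and 12.5 N and value of joint pointer_1 above 0.003 m) and value of joint pointer_2 above 0.003 m) or ((horizontal distance between the grasp point and mark_1 below 0.012 m and contact force between the fingers and anything else between 7.5 and 12.5 N and value of joint pointer_1 above 0.003 m) and value of joint pointer_3 above 0.003 m) or ((horizontal distance between the grasp point and mark_2 below 0.012 m and contact force between the fingers and anything else between 7.5 and 12.5 N and value of joint pointer_2 above 0.003 m) and value of joint pointer_1 above 0.003 m) or ((horizontal distance between the grasp point and mark_2 below 0.012 m and contact force between the fingers and anything else between 7.5 and 12.5 N and value of joint pointer_2 above 0.003 m) and value of joint pointer_3 above 0.003 m) or ((horizontal distance between the grasp point and mark_3 below 0.012 m and contact force between the fingers and anything else between 7.5 and 12.5 N and value of joint pointer_3 above 0.003 m) and value of joint pointer_1 above 0.003 m) or ((horizontal distance between the grasp point and mark_3 below 0.012 m and contact force between the fingers and anything else between 7.5 and 12.5 N and value of joint pointer_3 above 0.003 m) and value of joint pointer_2 above 0.003 m))), for 0.4 s.
3. the third spring is pressed so (((horizontal distance between the grasp point and mark_1 below 0.012 m and contact force between the fingers and anything else between 7.5 and 12.5 N and value of joint pointer_1 above 0.003 m) or (horizontal distance between the grasp point and mark_2 below 0.012 m and contact force between the fingers and anything else between 7.5 and 12.5 N and value of joint pointer_2 above 0.003 m) or (horizontal distance between the grasp point and mark_3 below 0.012 m and contact force between the fingers and anything else between 7.5 and 12.5 N and value of joint pointer_3 above 0.003 m)) and value of joint each of pointer_1, pointer_2, pointer_3 above 0.003 m), for 0.4 s.
At the end, for the whole second after the job is handed in: the nest whose pointer stands beyond 13 mm is empty, its spring rests in the scrap tray (the tray carries its weight, 1.5 to 6 N); the other two pointers stand at 3 to 12.5 mm and their springs still rest in their nests (((value of joint pointer_1 above 0.013 m and contact force between nest_1 and anything else below 0.2 N and (value of joint pointer_2 between 0.003 and 0.0125 m and contact force between nest_2 and anything else between 1.5 and 6 N) and (value of joint pointer_3 between 0.003 and 0.0125 m and contact force between nest_3 and anything else between 1.5 and 6 N)) or (value of joint pointer_2 above 0.013 m and contact force between nest_2 and anything else below 0.2 N and (value of joint pointer_1 between 0.003 and 0.0125 m and contact force between nest_1 and anything else between 1.5 and 6 N) and (value of joint pointer_3 between 0.003 and 0.0125 m and contact force between nest_3 and anything else between 1.5 and 6 N)) or (value of joint pointer_3 above 0.013 m and contact force between nest_3 and anything else below 0.2 N and (value of joint pointer_1 between 0.003 and 0.0125 m and contact force between nest_1 and anything else between 1.5 and 6 N) and (value of joint pointer_2 between 0.003 and 0.0125 m and contact force between nest_2 and anything else between 1.5 and 6 N))) and contact force between scrap_tray and anything else between 1.5 and 6 N); the robot touches nothing.
It fails at once if a leaf is pressed with more than 15 N ((horizontal distance between the grasp point and mark_1 below 0.035 m and z of the grasp point in the frame of nest_1 below 0.085 m and contact force between the fingers and anything else above 15 N) or (horizontal distance between the grasp point and mark_2 below 0.035 m and z of the grasp point in the frame of nest_2 below 0.085 m and contact force between the fingers and anything else above 15 N) or (horizontal distance between the grasp point and mark_3 below 0.035 m and z of the grasp point in the frame of nest_3 below 0.085 m and contact force between the fingers and anything else above 15 N)).
It fails at once if a bystander is moved more than 20 mm (distance of any of fitting, screwdriver, wrench, gas_bottle, cal_weight, seal_ring, valve from where it was at the start of the episode above 0.02 m).
It fails at once if a drag pointer is pushed by the fingers (contact force between the fingers and pointer_1 above 1 N or contact force between the fingers and pointer_2 above 1 N or contact force between the fingers and pointer_3 above 1 N).
It fails at once if a spring is put in the scrap tray before all three have been pressed (contact force between scrap_tray and anything else above 1.5 N and value of joint any of pointer_1, pointer_2, pointer_3 below 0.003 m).
It also fails if it takes over 72 s, if anything falls off the work surface, if the arm or the gripper's body presses on something with over 40 N, if the wrist force passes 120 N, or if a joint passes its speed limit or range.

## Working session

There is one attempt and no reset: what is moved stays moved. The work goes in short steps, Python scripts to look and compute and a tool call to move; the robot and the scene stay as the last step left them, time stands still between calls to the robot, and variables do not carry over. Pictures are saved under pics/ and viewed, and the job is handed in when it is done.

Besides the shell and the picture viewer there is one more tool, called by a JSON object that holds its "method" and its "body", one argument or row to a line. step_arm: Moves the arm, as the interface text tells. Its arguments: {"type":"object","properties":{"commands":{"type":"string"},"jaw":{"type":"number"},"grip_force":{"type":"number"}},"required":["commands"]}

```bash
mkdir -p pics
python3 - <<'E'
from station import *
import cv2
s=get_state();print({k:(v if not hasattr(v,'tolist') else v.tolist()) for k,v in s.items()})
for n in ["scene","top","wrist"]:
    f=grab_frame(n);cv2.imwrite(f"pics/{n}0.png",f["frame"][:,:,::-1])
    print(n,{k:v for k,v in f.items() if k!="frame"})
    if n!="wrist":
        for o in ["mark_1","block_1","pointer_1","scrap_tray","fixture","scrap_tray_in","nest_1"]:
            print(o,[(r["pixel"],r["conf"]) for r in recognise(f,o)])
E
```

```text
{'t': 0.0, 'q': [1.3891333090309212, 0.35939473129968524, 0.011046628382288343, -0.0003710461477393514, -1.2240985649954292, -0.2880370525945695], 'qd': [0.001524991938006281, -0.0001918984776167223, 0.0011201373443303197, 0.0011553479907636236, -0.0009291450905829106, 0.00046362678233991146], 'joint_efforts': [-0.001187386951642111, -58.270511627197266, 29.30582106113434, 6.997161358594894, 0.0066929610329680145, -0.0001606460364200757], 'eef_pos': [0.3053654671659235, 0.601463953944978, 0.2506084924652033], 'ee_rot': [3.139911207263135, -0.00013442702391075478, -0.4698263245245029], 'force': [0.3403700412423343, 0.4928869615111869, 0.718110967490662], 'moment': [-0.000559586960928685, 0.0026679410709320485, 0.00962435201142431], 'width': 0.08785188644328093}
scene {'fovy': 46.03837605931355, 'cx': 264.53544852756283, 'cy': 194.39881036104737, 'k1': 0.05961479428972788, 'rvec': array([ 1.52342021,  1.74583573, -0.98687206]), 'tvec': array([ 0.06866997, -0.26100054,  1.77119219]), 'shot': 1}
mark_1 [([251.9, 218.6], 0.69), ([280.0, 216.6], 0.47), ([320.6, 216.4], 0.43)]
block_1 [([27
[... 758 characters left out ...]
[([242.1, 232.5], 0.7), ([359.8, 137.6], 0.57)]
scrap_tray_in [([418.7, 213.5], 0.91), ([287.5, 141.8], 0.73), ([358.7, 140.9], 0.16)]
nest_1 [([217.3, 218.8], 0.7), ([245.9, 222.9], 0.69), ([283.9, 220.5], 0.52)]
wrist {'fovy': 70.86055916249008, 'cx': 256.58064234756773, 'cy': 189.0934796300866, 'k1': 0.0003199540808982505, 'tool_from_camera': array([[-1.13180821e-03, -9.59521740e-01, -2.81632294e-01,
         7.53049392e-02],
       [ 9.99999022e-01, -1.31727831e-03,  4.69229127e-04,
        -4.52365917e-04],
       [-8.21223660e-04, -2.81631487e-01,  9.59522293e-01,
        -1.34221782e-01],
       [ 0.00000000e+00,  0.00000000e+00,  0.00000000e+00,
         1.00000000e+00]]), 'shot': 3}
```

View pics/top0.png

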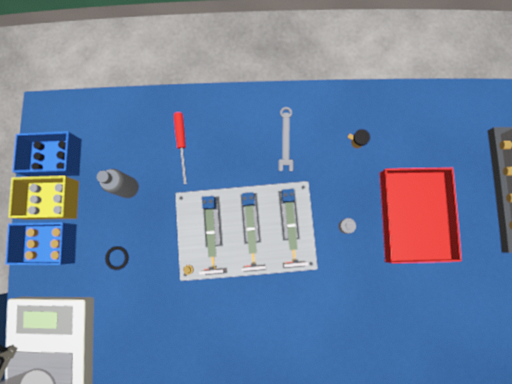

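View pics/scene0.png

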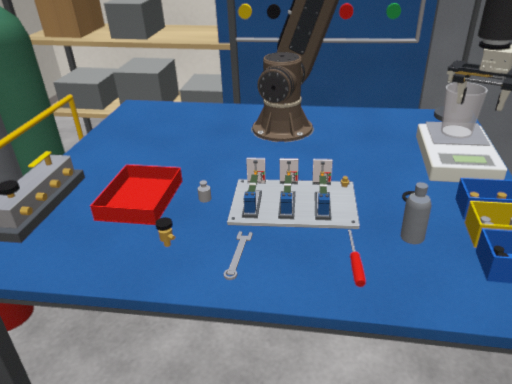

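View pics/wrist0.png

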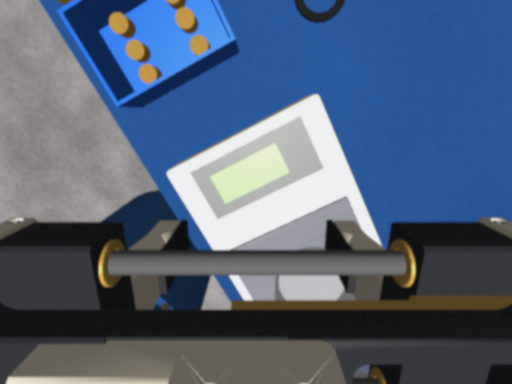

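```bash
cat > h.py <<'E'
import numpy as np, cv2
from scipy.optimize import least_squares
from scipy.spatial.transform import Rotation as R
def rays(f,px):
    F=192/np.tan(np.radians(f["fovy"])/2)
    d=(np.atleast_2d(px)-[f["cx"],f["cy"]])/F
    u=d.copy()
    for _ in range(20): u=d/(1+f["k1"]*(u**2).sum(1,keepdims=True))
    return np.c_[u,np.ones(len(u))]
def cam(f,st=None):
    if "rvec" in f:
        Rm=cv2.Rodrigues(f["rvec"])[0]; return Rm.T,-Rm.T@f["tvec"]
    T=f["tool_from_camera"]; Rt=R.from_euler("xyz",st["ee_rot"]).as_matrix()
    return Rt@T[:3,:3], Rt@T[:3,3]+np.array(st["eef_pos"])
def toz(f,px,z,st=None):
    A,c=cam(f,st); d=rays(f,px)@A.T
    return c+d*((z-c[2])/d[:,2])[:,None]
def proj(f,P,st=None):
    A,c=cam(f,st); p=(np.atleast_2d(P)-c)@A; u=p[:,:2]/p[:,2:]
    u=u*(1+f["k1"]*(u**2).sum(1,keepdims=True))
    return u*192/np.tan(np.radians(f["fovy"])/2)+[f["cx"],f["cy"]]
E
python3 - <<'E'
from h import *
from station import *
f=grab_frame("top");im=f["frame"][:,:,::-1].copy()
hsv=cv2.cvtColor(im,cv2.COLOR_BGR2HSV)
cv2.imwrite("pics/topz.png",cv2.resize(im[170:290,165:325],None,fx=5,fy=5,interpolation=cv2.INTER_CUBIC))
px=[[177,192],[307,182],[317,270],[181,280]]
print(toz(f,px,0.012))
red=((hsv[...,0]<6)|(hsv[...,0]>174))&(hsv[...,1]>150)
red[:,:340]=0
ys,xs=np.nonzero(red);r=cv2.minAreaRect(np.c_[xs,ys].astype(np.float32));b=cv2.boxPoints(r);print(b,toz(f,b,0.05),toz(f,[r[0]],0.05))
print(cam(f)[1])
E
```

```text
[[ 0.63278597  0.2726091   0.012     ]
 [ 0.65130213 -0.07402552  0.012     ]
 [ 0.42155066 -0.09061653  0.012     ]
 [ 0.40279823  0.25998673  0.012     ]]
[[379.72705 169.30656]
 [454.88    164.93721]
 [460.40625 259.98804]
 [385.2533  264.35736]] [[ 0.6732094  -0.25768321  0.05      ]
 [ 0.68070761 -0.4571759   0.05      ]
 [ 0.4375667  -0.44723194  0.05      ]
 [ 0.43332813 -0.25500285  0.05      ]] [[ 0.55409381 -0.35264621  0.05      ]]
[0.48859603 0.04001322 0.92379861]
```

View pics/topz.png

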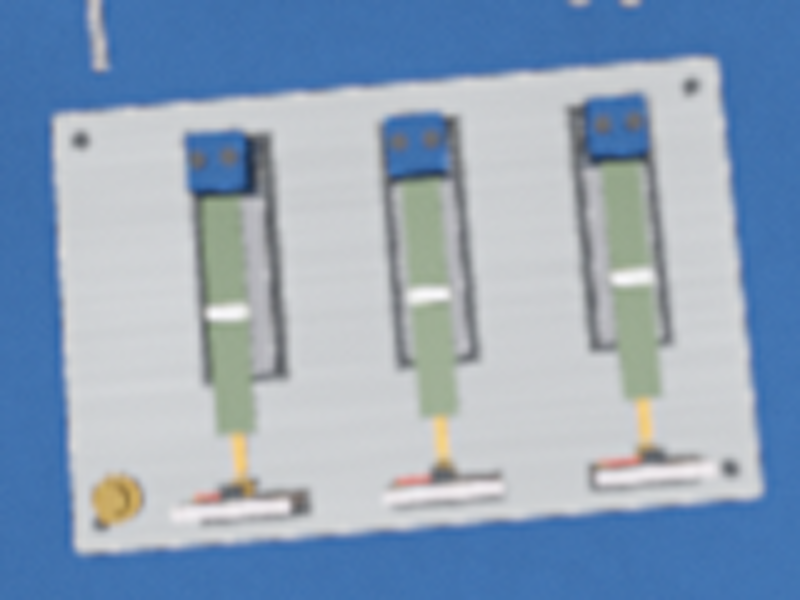

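Run:
```python
from h import *
from station import *
f=grab_frame("top");s=grab_frame("scene");im=s["frame"][:,:,::-1].copy()
cv2.imwrite("pics/scz.png",cv2.resize(im[145:235,180:380],None,fx=4,fy=4,interpolation=cv2.INTER_CUBIC))
z=lambda p:[[165+(x+.5)/5-.5,170+(y+.5)/5-.5] for x,y in p]
M=toz(f,z([[227,312],[428,294],[632,277]]),.0655);print(M)
B=toz(f,z([[217,162],[416,145],[618,127]]),.076);print(B)
mk=lambda p,h:np.array([[p[0]+np.cos(p[2])*a-np.sin(p[2])*b,p[1]+np.sin(p[2])*a+np.cos(p[2])*b] for a in h for b in (.1,0,-.1)])
T=np.r_[M,B][:,:2]
r=least_squares(lambda p:(mk(p,[0,.075])-T).ravel(),[.53,.09,.05]);print(r.x,r.fun.reshape(-1,2)*1e3)
p=r.x
P=mk(p,[0,.075]);P=np.c_[P,[.0655]*3+[.076]*3]
print(P)
for (x,y) in proj(s,P):
    cv2.circle(im,(int(x*1),int(y)),1,(255,0,255),-1)
print(proj(s,P))
cv2.imwrite("pics/scz2.png",cv2.resize(im[145:235,180:380],None,fx=4,fy=4,interpolation=cv2.INTER_CUBIC))
px=[[177,192],[307,182],[317,270],[181,280]]
c=toz(f,px,0.012)[:,:2]-p[:2];Rm=np.array([[np.cos(p[2]),-np.sin(p[2])],[np.sin(p[2]),np.cos(p[2])]]);print(c@Rm)
print("bottle",toz(f,[[104,177]],.158),"weight",toz(f,[[348,225]],.062))
st=get_state();print(st["eef_pos"],st["ee_rot"],st["t"])
```

```text
[[ 0.52275178  0.17574707  0.0655    ]
 [ 0.52951235  0.07661583  0.0655    ]
 [ 0.53557459 -0.02370456  0.0655    ]]
[[ 0.59591197  0.17889635  0.076     ]
 [ 0.60204653  0.08077093  0.076     ]
 [ 0.60860431 -0.01855975  0.076     ]]
[0.52830784 0.07593563 0.06293982] [[-0.73376969 -0.00944894]
 [-1.20451056 -0.68020664]
 [-0.97692607 -0.16180947]
 [ 0.95754358  1.55864098]
 [ 1.11280414 -0.11793464]
 [ 0.8448586  -0.5892413 ]]
[[ 0.52201801  0.17573762  0.0655    ]
 [ 0.52830784  0.07593563  0.0655    ]
 [ 0.53459767 -0.02386637  0.0655    ]
 [ 0.59686951  0.18045499  0.076     ]
 [ 0.60315934  0.080653    0.076     ]
 [ 0.60944916 -0.019149    0.076     ]]
[[322.29142868 184.20358787]
 [286.82513502 183.39437103]
 [251.88099031 182.58881234]
 [323.04679341 195.29539845]
 [285.57339152 194.35210812]
 [248.68004229 193.42295812]]
[[ 0.11664168  0.18971255]
 [ 0.11331846 -0.15740035]
 [-0.11702164 -0.15950753]
 [-0.1136846   0.19158101]]
bottle [[0.64853419 0.40550306 0.158     ]] weight [[ 0.53232327 -0.16463206  0.062     ]]
[0.30558373 0.60183213 0.25158422] [-3.14157377e+00  1.39746037e-05 -4.69806186e-01] 1.0
```

View pics/scz2.png

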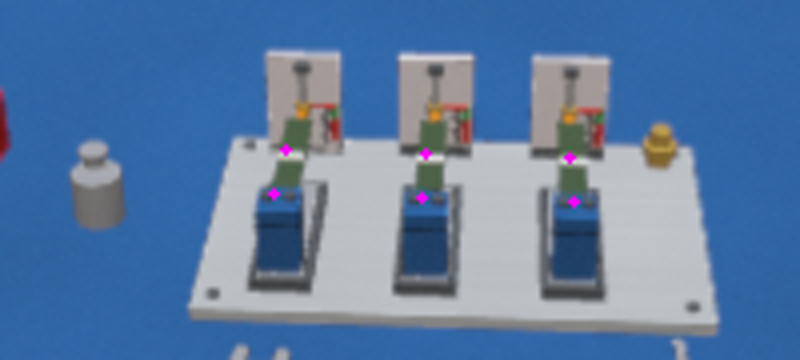

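View pics/scz.png

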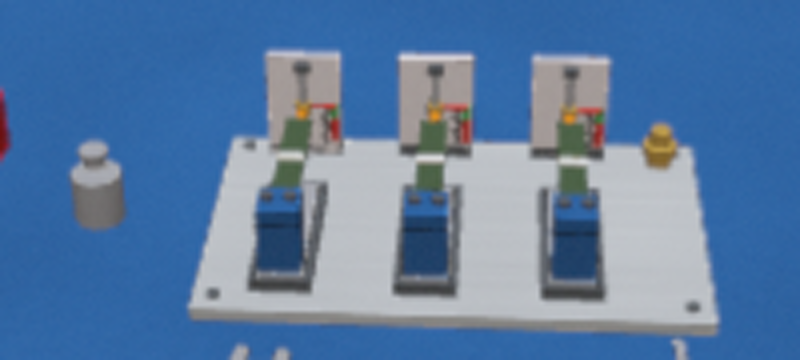

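{"method": "step_arm", "body": {
  "commands": "0 0 0 0 0 -0.177; 0 0 0 0 0 -0.177; 0 0 0 0 0 -0.177; 20 40 0 0 0 0; 24 50 0 0 0 0; 24 50 0 0 0 0; 24 50 0 0 0 0; 24 50 0 0 0 0",
  "jaw": 0,
  "grip_force": 20
}}

```text
t: 2.0
eef_pos: [0.4367, 0.3678, 0.2519]
ee_rot: [-3.141, -0.0, 0.061]
force: [0.9, 0.7, -0.4]
width: 0.0132
```

{"method": "step_arm", "body": {
  "commands": "24 50 0 0 0 0; 24 50 0 0 0 0; 20 50 0 0 0 0; 7 48 0 0 0 0; 0 0 0 0 0 0; 0 0 0 0 0 0"
}}

```text
t: 2.75
eef_pos: [0.5231, 0.1763, 0.2517]
ee_rot: [-3.141, -0.0, 0.06]
force: [0.1, 0.3, 0.0]
width: 0.0003
```

```bash
cat > look.py <<'E'
from h import *
from station import *
import sys
st=get_state();f=grab_frame("wrist")
cv2.imwrite(f"pics/{sys.argv[1]}.png",f["frame"][:,:,::-1])
np.save(f"pics/{sys.argv[1]}.npy",{"f":f,"st":st},allow_pickle=True)
print(st["t"],st["eef_pos"],st["ee_rot"],st["force"],st["width"])
g=np.array(st["eef_pos"])
for n,x in (("M",[[.5228,.1757],[.5295,.0766],[.5356,-.0237]]),("B",[[.5965,.1795],[.6030,.0806],[.6090,-.0190]])):
  for m in x:
    d=R.from_euler("xyz",st["ee_rot"]).as_matrix().T@(np.r_[m,.0655]-g);print(n,"tool mm",(d*1e3).round(1))
for o in ["mark_1","block_1"]:
    for r in recognise(f,o): print(o,r["pixel"],r["conf"],toz(f,[r["pixel"]],.0655 if o[0]=="m" else .076,st)[0].round(4))
E
python3 look.py w1
```

```text
2.75 [0.52313902 0.17631249 0.25173131] [-3.14128622e+00 -3.71511365e-04  6.04345152e-02] [0.11886325 0.34062416 0.04356237] 0.000270586654701269
M tool mm [ -0.4   0.6 186.2]
M tool mm [  0.3 100.  186.2]
M tool mm [  0.3 200.5 186.2]
B tool mm [ 73.4   1.3 186.3]
B tool mm [ 73.9 100.4 186.2]
B tool mm [ 73.8 200.2 186.2]
mark_1 [243.5, 141.5] 0.97 [0.562  0.1948 0.0655]
mark_1 [316.2, 140.2] 0.6 [0.5686 0.1095 0.0655]
block_1 [389.6, 137.8] 0.89 [0.5772 0.0291 0.076 ]
block_1 [317.4, 136.5] 0.69 [0.5738 0.1111 0.076 ]
block_1 [267.7, 151.5] 0.63 [0.5535 0.166  0.076 ]
```

View pics/w1.png

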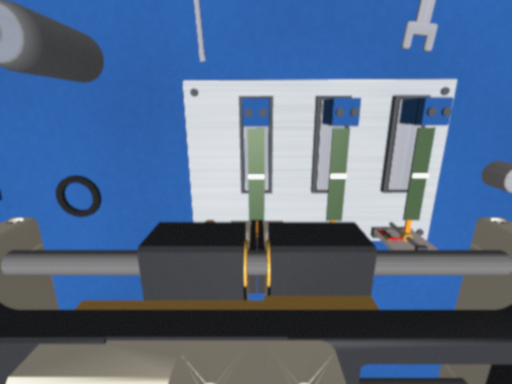

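Run:
```python
from h import *
d=np.load("pics/w1.npy",allow_pickle=True).item();f,st=d["f"],d["st"]
im=f["frame"][80:240,180:460,::-1]
g=im.astype(int).min(2)
print(toz(f,[[256.5,176.5],[338.5,175.5],[420.5,175.5]],.0655,st))
print("block tops",toz(f,[[256,111],[345,111],[436,111]],.076,st))
cv2.imwrite("pics/w1z.png",cv2.resize(im,None,fx=2.8,fy=2.8,interpolation=cv2.INTER_CUBIC))
```

```text
[[ 0.5206358   0.17698592  0.0655    ]
 [ 0.5278075   0.07722041  0.0655    ]
 [ 0.53372658 -0.02262068  0.0655    ]]
block tops [[ 0.59732592  0.1820855   0.076     ]
 [ 0.60314335  0.08405346  0.076     ]
 [ 0.60908556 -0.01618169  0.076     ]]
```

View pics/w1z.png

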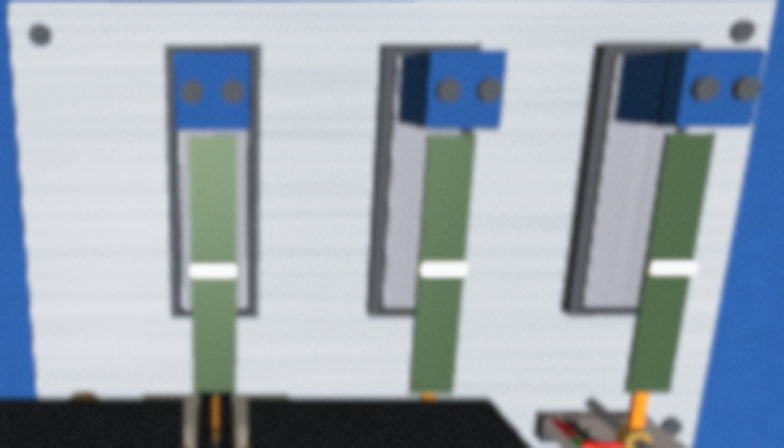

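{"method": "step_arm", "body": {
  "commands": "-1.5 0 50 0 0 0; 0 0 50 0 0 0; 0 0 35 0 0 0; 0 0 15 0 0 0; 0 0 5 0 0 0; 0 0 0 0 0 0; 0 0 0 0 0 0"
}}

```text
t: 3.78
eef_pos: [0.5222, 0.1768, 0.0979]
ee_rot: [-3.14, -0.002, 0.061]
force: [-0.2, 0.5, 0.6]
width: 0.0002
```

{"method": "step_arm", "body": {
  "commands": "0 0 1 0 0 0; 0 0 1 0 0 0; 0 0 1 0 0 0; 0 0 1 0 0 0; 0 0 0 0 0 0"
}}

```text
t: 4.4
eef_pos: [0.5214, 0.1762, 0.0924]
ee_rot: [3.141, 0.0, 0.061]
force: [0.2, 0.6, 1.0]
width: 0.0004
```

{"method": "step_arm", "body": {
  "commands": "0 0 1 0 0 0; 0 0 1 0 0 0; 0 0 1 0 0 0; 0 0 0 0 0 0; 0 0 0 0 0 0"
}}

```text
t: 5.03
eef_pos: [0.5215, 0.1763, 0.09]
ee_rot: [-3.142, -0.0, 0.061]
force: [-2.7, 0.1, 6.1]
width: 0.0006
```

{"method": "step_arm", "body": {
  "commands": "0 0 0.5 0 0 0; 0 0 0 0 0 0"
}}

```text
t: 5.28
eef_pos: [0.5215, 0.1763, 0.0895]
ee_rot: [-3.142, -0.0, 0.061]
force: [-3.6, -0.4, 8.0]
width: 0.0003
```

{"method": "step_arm", "body": {
  "commands": "0 0 0.5 0 0 0; 0 0 0 0 0 0"
}}

```text
t: 5.52
eef_pos: [0.5215, 0.1763, 0.0892]
ee_rot: [3.142, -0.0, 0.061]
force: [-3.2, -0.4, 9.0]
width: 0.0003
```

{"method": "step_arm", "body": {
  "commands": "0 0 0.2 0 0 0; 0 0 0 0 0 0; 0 0 0 0 0 0; 0 0 0 0 0 0; 0 0 0 0 0 0; 0 0 0 0 0 0; 0 0 0 0 0 0; 0 0 0 0 0 0"
}}

```text
t: 6.52
eef_pos: [0.5215, 0.1763, 0.089]
ee_rot: [-3.142, -0.0, 0.062]
force: [-4.9, -0.7, 8.0]
width: 0.0002
```

{"method": "step_arm", "body": {
  "commands": "0 0 0.3 0 0 0; 0 0 0 0 0 0; 0 0 0 0 0 0; 0 0 0 0 0 0"
}}

```text
t: 7.02
eef_pos: [0.5215, 0.1763, 0.0888]
ee_rot: [-3.142, -0.0, 0.062]
force: [-3.9, -0.4, 9.2]
width: 0.0005
```

{"method": "step_arm", "body": {
  "commands": "0 0 0 0 0 0; 0 0 0 0 0 0; 0 0 0 0 0 0; 0 0 0 0 0 0"
}}

```text
t: 7.52
eef_pos: [0.5215, 0.1763, 0.0888]
ee_rot: [-3.142, -0.0, 0.061]
force: [-4.4, -0.7, 9.3]
width: 0.0002
```

{"method": "step_arm", "body": {
  "commands": "0 0 -10 0 0 0; 0 0 -20 0 0 0; 0 50 0 0 0 0; 1 49.5 0 0 0 0; 0 0 18 0 0 0; 0 0 6 0 0 0; 0 0 0 0 0 0; 0 0 0 0 0 0"
}}

```text
t: 8.52
eef_pos: [0.5289, 0.0777, 0.0945]
ee_rot: [-3.142, -0.0, 0.062]
force: [0.8, -0.2, -0.0]
width: 0.0001
```

{"method": "step_arm", "body": {
  "commands": "0 0 1 0 0 0; 0 0 1 0 0 0; 0 0 0 0 0 0; 0 0 0 0 0 0"
}}

```text
t: 9.02
eef_pos: [0.5286, 0.077, 0.0921]
ee_rot: [-3.142, -0.0, 0.061]
force: [1.2, -0.0, -0.5]
width: 0.0005
```

{"method": "step_arm", "body": {
  "commands": "0 0 1 0 0 0; 0 0 1 0 0 0; 0 0 0 0 0 0; 0 0 0 0 0 0"
}}

```text
t: 9.52
eef_pos: [0.5286, 0.077, 0.0901]
ee_rot: [3.142, 0.0, 0.061]
force: [-0.5, 0.2, 1.2]
width: 0.0003
```

{"method": "step_arm", "body": {
  "commands": "0 0 1 0 0 0; 0 0 1 0 0 0; 0 0 0 0 0 0; 0 0 0 0 0 0"
}}

```text
t: 10.02
eef_pos: [0.5285, 0.077, 0.0881]
ee_rot: [3.142, 0.0, 0.061]
force: [-1.2, 0.1, 3.2]
width: 0.0006
```

{"method": "step_arm", "body": {
  "commands": "0 0 1 0 0 0; 0 0 1 0 0 0; 0 0 1 0 0 0; 0 0 0 0 0 0; 0 0 0 0 0 0"
}}

```text
t: 10.65
eef_pos: [0.5285, 0.077, 0.0852]
ee_rot: [3.142, 0.0, 0.061]
force: [-3.7, -0.3, 7.6]
width: 0.0006
```

{"method": "step_arm", "body": {
  "commands": "0 0 1 0 0 0; 0 0 1 0 0 0; 0 0 0 0 0 0; 0 0 0 0 0 0"
}}

```text
t: 11.15
eef_pos: [0.5286, 0.077, 0.0835]
ee_rot: [3.142, -0.0, 0.061]
force: [-3.7, -0.5, 8.8]
width: 0.0004
```

{"method": "step_arm", "body": {
  "commands": "0 0 0.4 0 0 0; 0 0 0 0 0 0; 0 0 0 0 0 0; 0 0 0 0 0 0; 0 0 0 0 0 0; 0 0 0 0 0 0; 0 0 0 0 0 0; 0 0 0 0 0 0"
}}

```text
t: 12.15
eef_pos: [0.5286, 0.077, 0.0831]
ee_rot: [3.142, -0.0, 0.061]
force: [-4.0, 0.3, 9.9]
width: 0.0007
```

{"method": "step_arm", "body": {
  "commands": "0 0 0 0 0 0; 0 0 0 0 0 0"
}}

```text
t: 12.4
eef_pos: [0.5286, 0.077, 0.0831]
ee_rot: [3.142, -0.0, 0.061]
force: [-3.1, -0.5, 9.3]
width: 0.0005
```

{"method": "step_arm", "body": {
  "commands": "0 0 -10 0 0 0; 0 0 -25 0 0 0; 0 50 0 0 0 0; 0 50 0 0 0 0; 0 0 18 0 0 0; 0 0 6 0 0 0; 0 0 0 0 0 0; 0 0 0 0 0 0"
}}

```text
t: 13.4
eef_pos: [0.5351, -0.0222, 0.0941]
ee_rot: [-3.142, -0.001, 0.062]
force: [-0.3, 0.1, -1.2]
width: 0.0007
```

{"method": "step_arm", "body": {
  "commands": "0 0 1 0 0 0; 0 0 1 0 0 0; 0 0 0 0 0 0; 0 0 0 0 0 0"
}}

```text
t: 13.9
eef_pos: [0.5347, -0.0228, 0.0917]
ee_rot: [3.142, 0.0, 0.061]
force: [-0.7, -0.0, 0.1]
width: 0.0007
```

{"method": "step_arm", "body": {
  "commands": "0 0 1 0 0 0; 0 0 1 0 0 0; 0 0 0 0 0 0; 0 0 0 0 0 0"
}}

```text
t: 14.4
eef_pos: [0.5348, -0.0228, 0.0898]
ee_rot: [3.142, -0.0, 0.061]
force: [-0.2, 0.3, 3.2]
width: 0.0005
```

{"method": "step_arm", "body": {
  "commands": "0 0 1 0 0 0; 0 0 0.5 0 0 0; 0 0 0 0 0 0; 0 0 0 0 0 0"
}}

```text
t: 14.9
eef_pos: [0.5347, -0.0229, 0.0885]
ee_rot: [3.142, -0.0, 0.061]
force: [-3.1, 0.3, 6.8]
width: 0.0008
```

{"method": "step_arm", "body": {
  "commands": "0 0 0.5 0 0 0; 0 0 0.5 0 0 0; 0 0 0 0 0 0"
}}

```text
t: 15.28
eef_pos: [0.5347, -0.0229, 0.0876]
ee_rot: [3.141, -0.0, 0.061]
force: [-3.5, 0.2, 8.9]
width: 0.0003
```

{"method": "step_arm", "body": {
  "commands": "0 0 0 0 0 0; 0 0 0 0 0 0; 0 0 0 0 0 0; 0 0 0 0 0 0"
}}

```text
t: 15.78
eef_pos: [0.5347, -0.0229, 0.0877]
ee_rot: [3.141, -0.0, 0.061]
force: [-3.1, 0.2, 9.0]
width: 0.0006
```

{"method": "step_arm", "body": {
  "commands": "0 0 0 0 0 0; 0 0 0 0 0 0; 0 0 0 0 0 0; 0 0 0 0 0 0"
}}

```text
t: 16.27
eef_pos: [0.5347, -0.0229, 0.0877]
ee_rot: [3.141, -0.0, 0.061]
force: [-3.8, 0.6, 9.7]
width: 0.0008
```

{"method": "step_arm", "body": {
  "commands": "0 0 -10 0 0 0; 0 0 -50 0 0 0; 0 0 -60 0 0 0; 37 -50 0 0 0 0; 37 -50 0 0 0 0; 0 0 0 0 0 0; 0 0 0 0 0 0"
}}

```text
t: 17.15
eef_pos: [0.602, 0.0816, 0.2066]
ee_rot: [3.141, 0.001, 0.062]
force: [0.0, -0.1, 0.6]
width: 0.0002
```

{"method": "step_arm", "body": {
  "commands": "0 0 0 0 0 0; 0 0 0 0 0 0",
  "jaw": 56
}}

```text
t: 17.4
eef_pos: [0.6021, 0.0807, 0.2075]
ee_rot: [-3.141, -0.0, 0.06]
force: [-0.4, 0.8, 0.4]
width: 0.0149
```

```bash
python3 look.py w2
python3 - <<'E'
from station import *
import cv2
s=grab_frame("scene");im=s["frame"][:,:,::-1].copy()
cv2.imwrite("pics/s2z.png",cv2.resize(im[145:235,180:380],None,fx=4,fy=4,interpolation=cv2.INTER_CUBIC))
E
```

```text
17.4 [0.60213862 0.08068125 0.20746561] [-3.14148973e+00 -2.62569706e-04  6.02279236e-02] [-0.36589018  0.79113695  0.41766997] 0.014873065788845882
M tool mm [-73.5 -99.6 142. ]
M tool mm [-72.8  -0.3 141.9]
M tool mm [-72.7 100.2 141.9]
B tool mm [  0.3 -99.  142. ]
B tool mm [8.00e-01 1.00e-01 1.42e+02]
B tool mm [  0.8  99.9 142. ]
mark_1 [191.1, 174.1] 0.77 [0.6089 0.1506 0.0655]
mark_1 [270.5, 168.9] 0.76 [0.6194 0.0679 0.0655]
mark_1 [319.6, 176.1] 0.69 [0.6147 0.0157 0.0655]
block_1 [270.5, 175.9] 0.97 [0.6144 0.068  0.076 ]
block_1 [321.4, 163.8] 0.86 [0.6298 0.0182 0.076 ]
block_1 [188.6, 173.1] 0.68 [0.6124 0.1507 0.076 ]
```

View pics/w2.png

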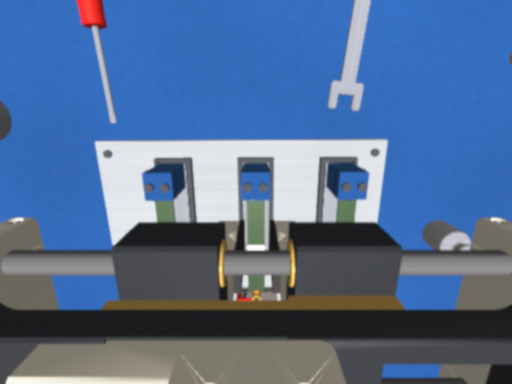

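View pics/s2z.png

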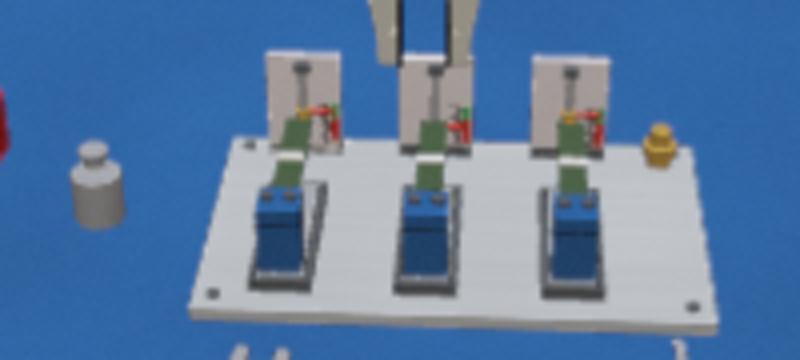

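Run:
```python
from h import *
d=np.load("pics/w2.npy",allow_pickle=True).item();f,st=d["f"],d["st"]
im=f["frame"][150:220,210:310,::-1]
cv2.imwrite("pics/w2z.png",cv2.resize(im,None,fx=7,fy=7,interpolation=cv2.INTER_CUBIC))
```

```text
(no output)
```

View pics/w2z.png

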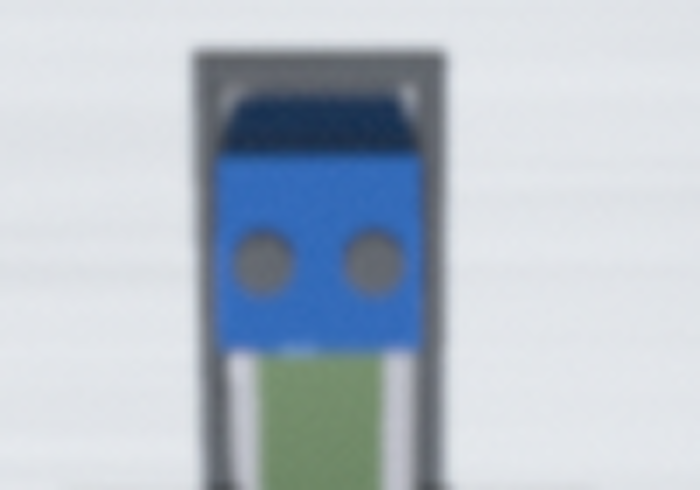

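Run:
```python
from h import *
d=np.load("pics/w2.npy",allow_pickle=True).item();f,st=d["f"],d["st"]
p=toz(f,[[255.1,185.4]],.076,st)[0];print(p, R.from_euler("xyz",st["ee_rot"]).as_matrix().T@(p-st["eef_pos"]))
```

```text
[0.60351647 0.08299149 0.076     ] [ 0.00147989 -0.00220958  0.13146624]
```

{"method": "step_arm", "body": {
  "commands": "1.3 -1.2 0 0 0 0; 0 0 0 0 0 0; 0 0 0 0 0 0; 0 0 0 0 0 0; 0 0 40 0 0 0; 0 0 30 0 0 0; 0 0 0 0 0 0"
}}

```text
t: 18.48
eef_pos: [0.6022, 0.0822, 0.135]
ee_rot: [3.14, 0.005, 0.061]
force: [0.8, -0.5, 0.8]
width: 0.0562
```

{"method": "step_arm", "body": {
  "commands": "0 0 25 0 0 0; 0 0 20 0 0 0; 0 0 15 0 0 0; 0 0 10 0 0 0; 0 0 3.5 0 0 0; 0 0 0 0 0 0; 0 0 0 0 0 0"
}}

```text
t: 19.35
eef_pos: [0.6041, 0.083, 0.0643]
ee_rot: [-3.141, -0.001, 0.061]
force: [-0.3, 0.7, -0.1]
width: 0.056
```

{"method": "step_arm", "body": {
  "commands": "0 0 0 0 0 0; 0 0 0 0 0 0; 0 0 0 0 0 0; 0 0 0 0 0 0; 0 0 0 0 0 0; 0 0 0 0 0 0",
  "jaw": 0,
  "grip_force": 45
}}

```text
t: 20.1
eef_pos: [0.6038, 0.0827, 0.0638]
ee_rot: [3.142, -0.0, 0.061]
force: [-0.6, -0.8, 2.0]
width: 0.0296
```

{"method": "step_arm", "body": {
  "commands": "0 0 -5 0 0 0; 0 0 -8 0 0 0; 0 0 -15 0 0 0; 0 0 -25 0 0 0; 0 0 -30 0 0 0; 0 0 -30 0 0 0; 0 0 -15 0 0 0; 0 0 0 0 0 0"
}}

```text
t: 21.1
eef_pos: [0.6041, 0.083, 0.1929]
ee_rot: [-3.141, -0.002, 0.061]
force: [-0.2, 0.4, -4.0]
width: 0.03
```

Run:
```python
from h import *
from station import *
print({k:np.round(v,3) for k,v in get_state().items()})
s=grab_frame("scene");im=s["frame"][:,:,::-1].copy()
cv2.imwrite("pics/s3z.png",cv2.resize(im[85:235,90:380],None,fx=2.7,fy=2.7,interpolation=cv2.INTER_CUBIC))
```

```text
{'t': np.float64(21.1), 'q': array([ 0.457,  0.294, -0.221, -0.   , -1.053,  1.175]), 'qd': array([-0.   ,  0.029, -0.036, -0.014,  0.019, -0.001]), 'joint_efforts': array([-2.9000e-02, -5.4882e+01,  2.9696e+01,  7.2960e+00, -2.5600e-01,
        1.0000e-03]), 'eef_pos': array([0.604, 0.083, 0.193]), 'ee_rot': array([-3.141e+00, -2.000e-03,  6.100e-02]), 'force': array([-0.207,  0.419, -4.024]), 'moment': array([-0.036, -0.098, -0.031]), 'width': np.float64(0.03)}
```

View pics/s3z.png

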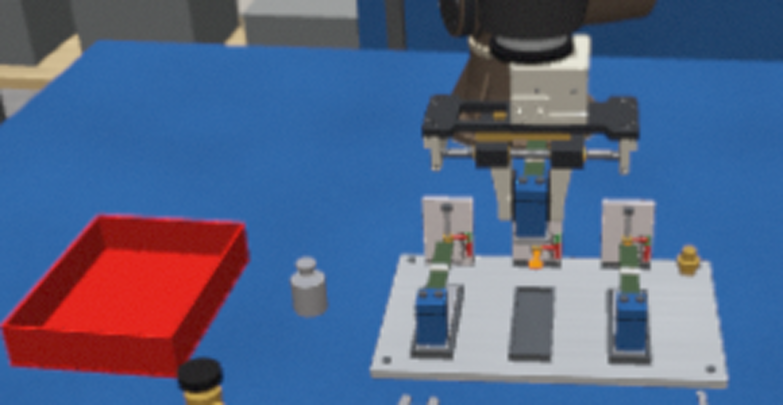

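{"method": "step_arm", "body": {
  "commands": "-1 20 0 0 0 0; -2 40 0 0 0 0; -2 50 0 0 0 0; -2 50 0 0 0 0; -2 50 0 0 0 0; -2 50 0 0 0 0; -2 50 0 0 0 0; -2 50 0 0 0 0"
}}

```text
t: 22.15
eef_pos: [0.6095, -0.2797, 0.19]
ee_rot: [-3.141, 0.002, 0.061]
force: [0.7, 0.4, -4.4]
width: 0.0297
```

{"method": "step_arm", "body": {
  "commands": "-1 45 0 0 0 0; -1 30 0 0 0 0; 0 0 0 0 0 0.08; 0 0 0 0 0 0; 0 0 0 0 0 0"
}}

```text
t: 22.78
eef_pos: [0.6128, -0.3524, 0.1908]
ee_rot: [-3.141, 0.001, -0.017]
force: [0.2, 0.1, -4.0]
width: 0.0297
```

Run:
```python
from h import *
from station import *
st=get_state()
print({k:np.round(v,3) for k,v in st.items() if k in("t","eef_pos","ee_rot","force","width")})
s=grab_frame("top");im=s["frame"][:,:,::-1].copy()
p=np.array(st["eef_pos"]);a=st["ee_rot"][2]
cv2.imwrite("pics/t4z.png",cv2.resize(im[140:290,300:500],None,fx=4,fy=4,interpolation=cv2.INTER_CUBIC))
for c in([383,173],[452,170],[457,257],[387,259.5]): print(toz(s,[c],.004))
```

```text
{'t': np.float64(22.775), 'eef_pos': array([ 0.613, -0.352,  0.191]), 'ee_rot': array([-3.141e+00,  1.000e-03, -1.700e-02]), 'force': array([ 0.188,  0.072, -3.964]), 'width': np.float64(0.03)}
[[ 0.67256739 -0.2815161   0.004     ]]
[[ 0.6768602  -0.47362724  0.004     ]]
[[ 0.44299292 -0.46425081  0.004     ]]
[[ 0.44276134 -0.27594352  0.004     ]]
```

View pics/t4z.png

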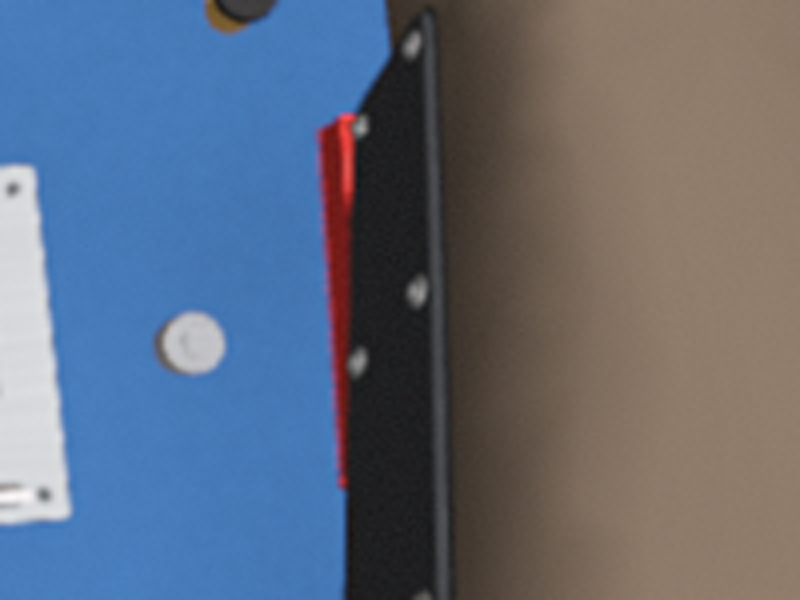

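{"method": "step_arm", "body": {
  "commands": "0 10 20 0 0 0; 0 0 40 0 0 0; 0 0 35 0 0 0; 0 0 20 0 0 0; 0 0 10 0 0 0; 0 0 6 0 0 0; 0 0 3 0 0 0; 0 0 0 0 0 0"
}}

```text
t: 23.82
eef_pos: [0.6135, -0.3625, 0.0584]
ee_rot: [3.141, -0.001, -0.019]
force: [-0.6, -0.1, -4.5]
width: 0.0294
```

{"method": "step_arm", "body": {
  "commands": "0 0 1 0 0 0; 0 0 1 0 0 0; 0 0 0 0 0 0"
}}

```text
t: 24.2
eef_pos: [0.6131, -0.3624, 0.0558]
ee_rot: [3.142, -0.0, -0.019]
force: [0.0, 0.6, -4.0]
width: 0.0297
```

{"method": "step_arm", "body": {
  "commands": "0 0 1 0 0 0; 0 0 1 0 0 0; 0 0 1 0 0 0; 0 0 0 0 0 0; 0 0 0 0 0 0"
}}

```text
t: 24.82
eef_pos: [0.6132, -0.3624, 0.0527]
ee_rot: [3.142, -0.0, -0.019]
force: [-0.0, 0.8, -4.0]
width: 0.0296
```

{"method": "step_arm", "body": {
  "commands": "0 0 0.5 0 0 0; 0 0 0.5 0 0 0; 0 0 0 0 0 0"
}}

```text
t: 25.2
eef_pos: [0.6132, -0.3624, 0.0519]
ee_rot: [3.142, -0.0, -0.019]
force: [-0.1, 0.7, -2.8]
width: 0.0299
```

Touching. Release and retreat.

{"method": "step_arm", "body": {
  "commands": "0 0 0.5 0 0 0; 0 0 0 0 0 0; 0 0 0 0 0 0; 0 0 0 0 0 0",
  "jaw": 56
}}

```text
t: 25.7
eef_pos: [0.6132, -0.3625, 0.0513]
ee_rot: [3.141, -0.0, -0.019]
force: [0.2, -0.1, 0.6]
width: 0.0557
```

{"method": "step_arm", "body": {
  "commands": "0 0 -10 0 0 0; 0 0 -30 0 0 0; 0 0 -50 0 0 0; 0 0 -50 0 0 0; -20 -50 -20 0 0 0; -20 -50 0 0 0 0; -20 -50 0 0 0 0; 0 0 0 0 0 0"
}}

```text
t: 26.7
eef_pos: [0.5551, -0.2087, 0.213]
ee_rot: [-3.141, -0.002, -0.016]
force: [-0.1, -0.3, -0.2]
width: 0.0561
```

Run:
```python
from h import *
from station import *
st=get_state()
print({k:np.round(v,3) for k,v in st.items() if k in("t","eef_pos","ee_rot","force","width")})
for n in("top","scene"):
  im=grab_frame(n)["frame"][:,:,::-1].copy()
  c=im[145:295,165:470] if n=="top" else im[130:250,85:385]
  cv2.imwrite(f"pics/{n}5.png",cv2.resize(c,None,fx=2.6,fy=2.6,interpolation=cv2.INTER_CUBIC))
```

```text
{'t': np.float64(26.7), 'eef_pos': array([ 0.555, -0.209,  0.213]), 'ee_rot': array([-3.141e+00, -2.000e-03, -1.600e-02]), 'force': array([-0.142, -0.267, -0.158]), 'width': np.float64(0.056)}
```

View pics/top5.png

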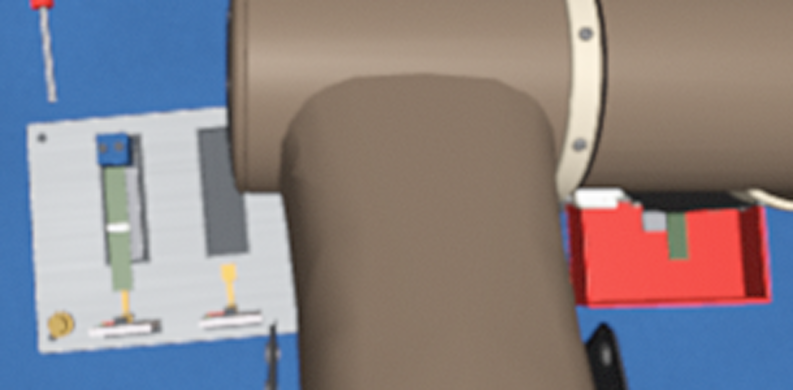

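View pics/scene5.png

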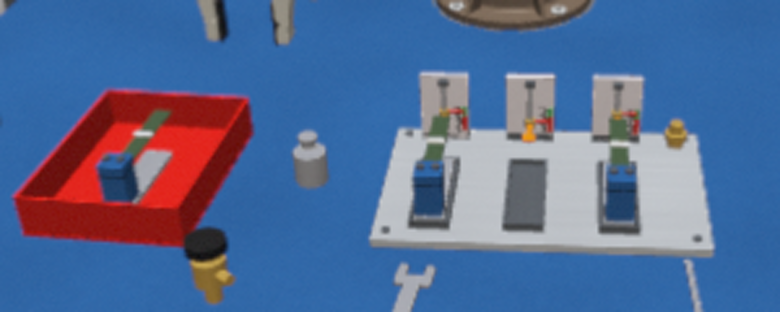

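```bash
python3 -c "
from station import *
print(job_done())"
```

```text
the job is handed in; nothing more can be done
None
```

The middle spring was the soft one. It now lies in the red scrap tray, and I handed the job in at about 27 s of the 72 s allowed.

- **Pressing:** I pressed each leaf on its pad and held it for a second or more. The wrist showed about 8–10 N downward plus a 3–5 N sideways component, so roughly 9–10.5 N in total. No reading came near 15 N.
- **Which is soft:** The left and right leaves gave about 3–4 mm. The middle gave about 8 mm at only about 1 N per mm, and its pointer is clearly lowest in the scene picture.
- **Scrapping it:** I gripped the middle spring by its block, lifted it straight out at a measured 4 N or so, and set it on the tray floor. The last pictures show it lying there with the middle nest empty and the left and right springs in their nests. The fingers are open and clear, with the wrist force near zero.

**Not checked:**
- I did not measure the pointers in mm; for the left and right I rely on the deflections, which put them at about 6–9 mm.
- In the last pictures, the bystanders that were in view stood where they had been. The bottle and the seal ring were outside the crops, and the arm never went near them.

No check failed. The position estimates from the top and wrist cameras differed by about 2 mm at the pads and up to 3 mm at the blocks, so I used values in between.

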